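# Clamp a pair of turning blanks in the lever press

### The job

Two turning blanks lie stacked under the open lever press. With the fingertips only, without gripping anything, press down the steel trigger above the lever's wooden grip to draw the pawl out of the toothed quadrant, and with the trigger still pressed push the lever right down to its stop, so that the sprung foot bears on the blanks; then move the hand away, so that the pawl springs back between the teeth and keeps them clamped. Never force the lever over the teeth with the pawl engaged, do not shift the blanks, and leave the bottle, tin and turned knob near the press undisturbed.

Things in the scene. Friction and masses are not known exactly. Their poses are not given: they have to be found in the camera images.
- glue_press: glue-up press bolted to the bench: wooden base 262x120x19 mm with a square cork pad 3 mm thick, grey upright with steel toothed quadrant (top 180 mm up), cranked lever of two dark steel cheeks with a turned wooden grip. Origin: on the bench under the middle of the cork pad; its -x points to the grip's end, y is parallel to the lever's pivot, z up. Lever and trigger move in its x-z plane (y = 0)
- lever_pivot (a point): pivot of the lever, 120 mm behind the press's origin (its +x), 80 mm above the bench. Lever, trigger and foot swing about the line through this point parallel to y of the press. The teeth, which the pawl enters, lie every 0.07 rad; the lowest two gaps hold the lever at about 0.27 and 0.34 rad of its joint
- lever (a joint): how far the lever is pushed down, rad: 0 at its upper end, 0.38 on its lower stop (cheeks level). Starts between 0 and 0.07 and stays where left (stiff pivot: 6 N at the trigger pad moves it). With the pawl engaged the first tooth stops it at about 0.09. The foot meets the blanks at about 0.21; from there the push needed at the pad grows to about 14 N at the stop
- trigger (a joint): how far the trigger is pressed towards the grip, rad: 0 let go (pawl in the teeth), 0.10 fully pressed. The pawl is one piece with it and clears the teeth from 0.07 on. Fully pressing it takes 4 N and moves the pad 15 mm nearer the grip; it springs back when let go
- trigger_pad (a point): middle of the top of the trigger's flat steel pad above the wooden grip, 78 mm long (along the lever), 22 mm wide, lip at its free end. Trigger let go, it lies 253 mm from lever_pivot along the level lever and 70 mm above. Its z is the pad's outward normal, -x points to the free end. About 0.23 m above the bench with the lever up, 0.135 m on the stop with the trigger pressed
- foot: round rubber-faced foot, 36 mm across, on a spring plunger under the lever, 120 mm from lever_pivot; origin at the middle of its lower face. It is pushed up to 22 mm into its barrel (6 N at first contact, 18 N when the lever is on its stop)
- upper_blank: upper blank, a turned walnut disc 82 mm across and 26 mm thick, lying loose on the lower one; origin at the middle of its underside
- lower_blank: lower blank, a turned walnut disc 86 mm across and 30 mm thick, lying loose on the cork pad; origin at the middle of its underside
- glue_bottle: bystander: standing glue bottle with an orange nozzle, 58 mm across, 174 mm tall; origin at the middle of its underside
- wax_tin: bystander: round tin with a green lid, 76 mm across, 31 mm tall; origin at the middle of its underside
- turned_knob: bystander: turned wooden drawer knob standing on its base, 44 mm across, 48 mm tall; origin at the middle of its underside
Not all that is in view belongs to the job. Leave any pink or yellow look-alike of the upper_blank alone.

How it is judged:
On the way, in this order (a step that is already met when the one before it is completed fails the run):
1. the trigger is pressed and the pawl is clear of the teeth while the lever is still up (value of joint trigger above 0.07 rad and value of joint lever below 0.18 rad), for 0.02 s.
2. the lever is pushed down past the teeth, the trigger still pressed, until the foot bears on the upper blank (value of joint lever above 0.31 rad and value of joint trigger above 0.06 rad and contact force between foot and upper_blank above 6 N), for 0.05 s.
At the end, for the whole second after the job is handed in: The lever is down (joint over 0.255 rad) and at rest, the trigger has sprung back (under 0.035 rad) so that the pawl stands between the teeth and holds the lever, the foot presses on the upper blank with more than 6 N, and both blanks still lie stacked on the press within 10 mm of where they were (value of joint lever above 0.255 rad and value of joint trigger below 0.035 rad and velocity of joint lever between -0.02 and 0.02 rad/s and contact force between foot and upper_blank above 6 N and contact force between lower_blank and glue_press above 4 N and distance of each of upper_blank, lower_blank from where it was at the start of the episode below 0.01 m and linear speed of upper_blank below 0.01 m/s); the robot touches nothing.
It fails at once if the lever is forced over a tooth with the pawl still between the teeth (value of joint trigger below 0.04 rad and (value of joint lever between 0.107 and 0.123 rad or value of joint lever between 0.177 and 0.193 rad or value of joint lever between 0.247 and 0.263 rad or value of joint lever between 0.317 and 0.333 rad)).
It fails at once if a blank is shifted or lifted by more than 20 mm (distance of any of upper_blank, lower_blank from where it was at the start of the episode above 0.02 m).
It fails at once if the bottle, the tin or the turned knob is moved or lifted by more than 20 mm (distance of any of glue_bottle, wax_tin, turned_knob from where it was at the start of the episode above 0.02 m).
It also fails if it takes over 40 s, if anything falls off the work surface, if the arm or the gripper's body presses on something with over 40 N, if the wrist force passes 120 N, or if a joint passes its speed limit or range.

### The arm

A 6-joint arm with a two-finger parallel gripper is mounted at the origin on a cart in front of the work surface, level with it; the furniture and walls round the work are solid. World frame = base frame: x ahead of the robot, y to its left, z up, the work surface at z = 0. Lengths are in m, angles in rad, forces in N, time in s.
With the tool pointing down it reaches from about 0.225 to 0.875 m from the base axis. Payload 3.4 kg.
Tool frame: the origin (TCP) lies on the centre line of the jaws, within the pads' length; the fingertips stand 11 mm ahead of it and the grasp point (between the pads) lies 8 mm behind it; z points along the fingers, y is the line along which they close (so a half turn about z gives the same grasp; the last joint's range is limited). The gripper opens to 85 mm and grips with 20 to 120 N. Pads are 22 mm wide; open, the fingers measure 114 mm over their backs; the gripper's body (76 mm by 85 mm) begins 54 mm behind the grasp point. The pads swing forward as they close: fully open they stand 13 mm farther back than shut.
Start: joints at [1.02, 0.276, 1.505, -0, 1.361, -0.121], TCP at [0.24, 0.523, 0.242] pointing down, gripper open.
Joint ranges: [-2.89, 2.89], [-0.75, 2.08], [0.22, 2.7], [-1.18, 4.32], [0.11, 2.71], [-2.7, 2.7]. Speed limits (rad/s): [2.57, 2.57, 3.14, 3.14, 3.14, 3.14].

### API

Orientations are given as a unit quaternion [w, x, y, z].
In Python, from rig import manip, eyes, job gives the robot as it stands.
- The arm moves only by the tool drive_tool, never from a script. Its argument "rows" is a list of rows, each a list of 3 entries, a list of its own where there are three numbers: the turn, a rotation vector about the world's x, y, z in rad, then the shift along the world's x, y, z in cm, then the finger opening in cm, from 0 to 8.54. A call has 1 to 8 rows; each row shifts and turns the commanded pose from where the row before left it; what a row does not reach is not made up. A row lasts 1/8 s, in which the tool goes at most 62.5 mm and 10.7 degrees, less where a joint would pass 70% of its speed; a pose out of reach is approached as far as the arm can. A call is refused whole if a number of a shift passes 6.25 or a number of a turn 0.188, either way. A call with a gripper value outside its range is refused whole. The fingers move at their own pace and stop on an object; "force" is the grip in N (left out, the last holds). Time passes only in rows, so rows that do not move let the fingers close. It gives the time, the measured TCP pose, the force, the opening and the grip force at its end, in the units of the state.
- manip.get_state(): the state, without advancing time (a new reading comes with each control period).
- eyes.get_image(name): name is "scene" or "top" or "wrist"; returns the picture (384x512x3 uint8, red, green, blue); there is no depth.
- eyes.get_calibration(name): a dict with "camera_matrix" (3x3 intrinsics, pixels), "view" (4x4, takes a point from world to camera coordinates). Camera axes: x right, y up, looking along -z (the intrinsics and any distortion apply to the point x, -y, -z); pixel columns grow to the right and rows downward; lengths in m; the calibration is good to about 2 mm. A picture is of the moment at which its call begins: read the wrist's pose just before it. get_calibration takes no time and is no camera call; for the wrist camera it gives the pose at the moment of the call.
- job.sign_off(): hands the job in; it is judged then, once.
The state is a dict: "clock": time; "qpos": joint angles; "qd": joint speeds; "effort": joint torques, N m; "position": TCP position; "ee_rot": TCP orientation; "contact_force": force on the tool from outside, world axes, zero at the start; "moment": the same for the moment, N m; "width": finger opening in m; "gripper_force": force on a finger pad.
Only numpy, scipy, OpenCV 4.12 (cv2) and the standard library are available. Lean on these libraries where they do the work, as an engineer would, in place of code of your own. Each camera call takes 0.05 s, during which the arm holds its last target. There are 200 camera calls.

## Working session

There is one attempt and no reset: what is moved stays moved. The work goes in short steps, Python scripts to look and compute and a tool call to move; the robot and the scene stay as the last step left them, time stands still between calls to the robot, and variables do not carry over. Pictures are saved under pics/ and viewed, at most 10 in all, crops included, and the job is handed in when it is done.

Besides the shell and the picture viewer there is one more tool, called in YAML: its name, and indented under it one key for each argument. drive_tool: Moves the arm, as the interface text tells. Its arguments: {"type":"object","properties":{"rows":{"type":"array"},"force":{"type":"number"}},"required":["rows"]}

```bash
mkdir -p pics
python3 - <<'E'
from rig import manip, eyes, job
import cv2,numpy as np
for n in("scene","top"):
    cv2.imwrite(f"pics/{n}0.png",eyes.get_image(n)[:,:,::-1])
    c=eyes.get_calibration(n);print(n,np.round(c["camera_matrix"],1).tolist(),np.round(c["view"],3).tolist(),[k for k in c])
s=manip.get_state();print({k:np.round(v,3).tolist() for k,v in s.items()})
E
```

```text
scene [[367.0, 0.0, 258.9], [0.0, 367.0, 196.4], [0.0, 0.0, 1.0]] [[0.869, -0.494, 0.004, -0.44], [0.31, 0.551, 0.775, -0.296], [-0.385, -0.672, 0.632, -1.001], [0.0, 0.0, 0.0, 1.0]] ['camera_matrix', 'view']
top [[372.1, 0.0, 251.6], [0.0, 372.1, 189.0], [0.0, 0.0, 1.0]] [[-0.002, -1.0, 0.026, 0.009], [0.998, -0.0, 0.069, -0.55], [-0.069, 0.026, 0.997, -1.32], [0.0, 0.0, 0.0, 1.0]] ['camera_matrix', 'view']
{'clock': 0.1, 'qpos': [1.02, 0.277, 1.506, -0.0, 1.361, -0.121], 'qd': [-0.002, -0.001, -0.004, -0.001, -0.0, 0.001], 'effort': [0.001, -41.77, -24.641, -0.0, 0.006, -0.0], 'position': [0.239, 0.522, 0.242], 'ee_rot': [-0.0, 0.213, 0.977, -0.001], 'contact_force': [-0.063, 0.226, 0.17], 'moment': [-0.005, 0.007, -0.026], 'gripper_force': 0.0, 'width': 0.086}
```

View pics/scene0.png

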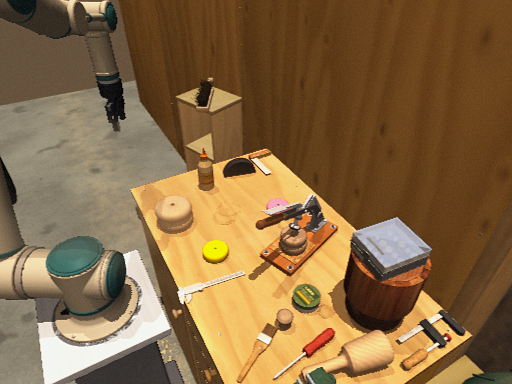

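View pics/top0.png

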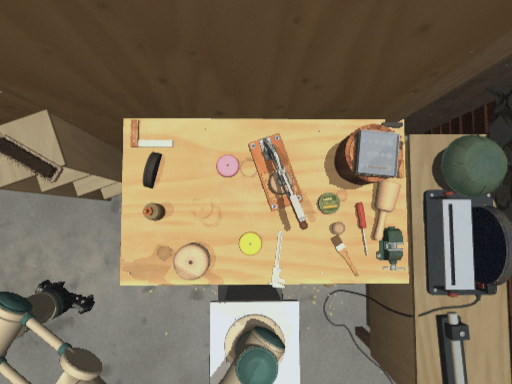

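The press base is at about (270,172) in the top view. Its grip points down-right to about (303,225), toward the robot. The tin is at (328,203), the knob at (338,228) and the bottle at (153,211). I'll enlarge the press.

Run:
```python
import cv2,numpy as np
a=cv2.imread("pics/top0.png")[125:240,235:350];b=cv2.imread("pics/scene0.png")[185:285,240:355]
f=lambda i:cv2.resize(i,(400,int(400*i.shape[0]/i.shape[1])) ,interpolation=cv2.INTER_CUBIC)
a,b=f(a),f(b);h=max(len(a),len(b))
o=np.zeros((h,800,3),np.uint8);o[:len(a),:400]=a;o[:len(b),400:]=b
cv2.imwrite("pics/crop.png",o)
```

```text
(no output)
```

View pics/crop.png

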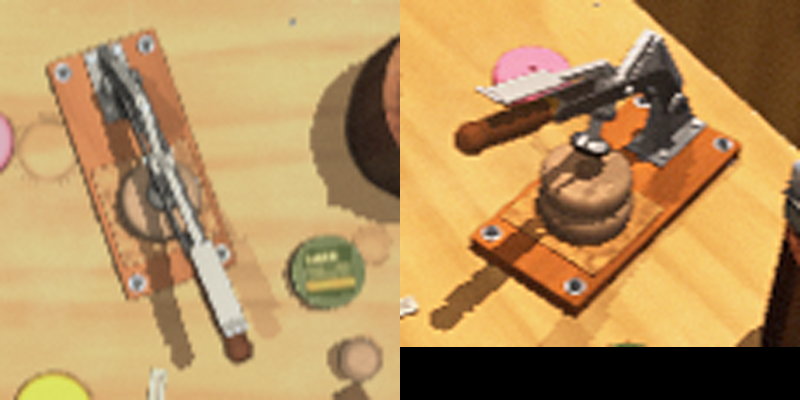

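The crop shows the orange base's corners, and the light trigger pad running from crop (203,246) to (233,331) in the top view. I'll compute the press pose from the base corners and the pad height by intersecting rays from both views.

```bash
cat > h.py <<'E'
import numpy as np
from rig import eyes
def ray(n,p):
    c=eyes.get_calibration(n);K=np.array(c["camera_matrix"]);V=np.array(c["view"]);R=V[:3,:3]
    d=np.linalg.inv(K)@[p[0],p[1],1];d=R.T@(d*[1,-1,-1]);return -R.T@V[:3,3],d/np.linalg.norm(d)
def onz(n,p,z):
    o,d=ray(n,p);return o+d*(z-o[2])/d[2]
def tri(n1,p1,n2,p2):
    (a,u),(b,v)=ray(n1,p1),ray(n2,p2);s=np.linalg.lstsq(np.c_[u,-v],b-a,rcond=None)[0]
    P,Q=a+s[0]*u,b+s[1]*v;return (P+Q)/2,np.linalg.norm(P-Q)
def proj(n,P):
    c=eyes.get_calibration(n);V=np.array(c["view"]);q=(V[:3,:3]@P+V[:3,3])*[1,-1,-1];q=np.array(c["camera_matrix"])@q;return q[:2]/q[2]
E
python3 - <<'E'
from h import *
np.set_printoptions(precision=4,suppress=True)
T=lambda x,y:(235+x/3.478-.4,125+y/3.478-.4); S=lambda x,y:(240+(x-400)/3.478-.4,185+y/3.478-.4)
C=[onz("top",T(*p),.019)for p in((48,65),(153,30),(238,265),(130,298))]
print(np.array(C)); print([np.linalg.norm(C[i]-C[(i+1)%4]) for i in range(4)])
B=[onz("scene",S(*p),.019)for p in((470,240),(575,310),(740,150))];print(np.array(B),np.linalg.norm(B[0]-B[1]),np.linalg.norm(B[1]-B[2]))
back,front=(C[0]+C[1])/2,(C[2]+C[3])/2
ax=back-front;ax/=np.linalg.norm(ax);print("ax",ax,np.arctan2(ax[1],ax[0]),"mid",(back+front)/2)
n=np.array([-ax[1],ax[0],0]);mid=(back+front)/2
for nm,c,p in(("top",T,(203,246)),("top",T,(233,331)),("top",T,(237,357)),("scene",S,(487,96)),("scene",S,(590,72)),("scene",S,(457,140))):
    o,d=ray(nm,c(*p));P=o+d*((mid-o)@n)/(d@n);print(nm,p,P,"along",(P-mid)@ax)
print(tri("top",T(233,331),"scene",S(487,96)), tri("top",T(203,246),"scene",S(605,72)))
for q in((328,203,.031),(338,228,.048)):print(onz("top",q[:2],q[2]))
print("cork corners?",onz("scene",S(497,213),.022),onz("scene",S(590,278),.022),onz("scene",S(663,208),.022))
E
```

```text
[[ 0.7158  0.0199  0.019 ]
 [ 0.7532 -0.0901  0.019 ]
 [ 0.507  -0.1767  0.019 ]
 [ 0.473  -0.0644  0.019 ]]
[np.float64(0.11621752365562751), np.float64(0.2610189554749794), np.float64(0.11728818798332116), np.float64(0.2570196601503392)]
[[ 0.4686 -0.07    0.019 ]
 [ 0.5064 -0.1802  0.019 ]
 [ 0.7481 -0.0974  0.019 ]] 0.11644929948185115 0.2555339067111814
ax [0.9441 0.3297 0.    ] 0.335983226950213 mid [ 0.6123 -0.0778  0.019 ]
top (203, 246) [ 0.5157 -0.1116  0.2291] along -0.10228478630219415
top (233, 331) [ 0.4416 -0.1374  0.2265] along -0.18073586165553976
top (237, 357) [ 0.4181 -0.1457  0.1959] along -0.20572419751058635
scene (487, 96) [ 0.443  -0.1369  0.2514] along -0.1792890471085162
scene (590, 72) [ 0.5658 -0.094   0.1906] along -0.04918349532377611
scene (457, 140) [ 0.4121 -0.1477  0.2311] along -0.21197745975405977
(array([ 0.4431, -0.1344,  0.2493]), np.float64(0.002549596857416617)) (array([ 0.5331, -0.1232,  0.2246]), np.float64(0.04044374964090679))
[ 0.4985 -0.2642  0.031 ]
[ 0.4101 -0.2942  0.048 ]
cork corners? [ 0.5042 -0.0564  0.022 ] [ 0.5349 -0.1598  0.022 ] [ 0.6375 -0.1245  0.022 ]
```

drive_tool:
  rows:
    - [[0,0,-0.1],[1.8,-4.5,3],0]
    - [[0,0,-0.1],[1.8,-4.5,3],0]
    - [[0,0,-0.1],[1.8,-5.0,3],0]
    - [[0,0,-0.1],[2,-5.5,1],0]
    - [[0,0,-0.1],[2,-5.5,0],0]
    - [[0,0,-0.1],[2,-5.5,0],0]
    - [[0,0,-0.1],[2,-5.5,0],0]
    - [[0,0,-0.1],[2,-5.5,0],0]
  force: 60

```text
clock: 1.1
position: [0.3937, 0.106, 0.3422]
ee_rot: [0.0, 0.578, 0.816, 0.0]
contact_force: [1.4, -0.2, 0.1]
width: -0.0001
gripper_force: 0.0
```

drive_tool:
  rows:
    - [[0,0,0],[2,-5.5,0],0]
    - [[0,0,0],[2,-5.5,0],0]
    - [[-0.056,0.16,0],[2,-5.0,0],0]
    - [[-0.056,0.16,0],[1.5,-5,0],0]
    - [[0,0,0],[1,-3,0],0]
    - [[0,0,0],[0,0,0],0]
    - [[0,0,0],[0,0,0],0]

```text
clock: 1.98
position: [0.4781, -0.1316, 0.3422]
ee_rot: [-0.098, 0.569, 0.805, -0.137]
contact_force: [-0.3, 0.8, 0.3]
width: -0.0001
gripper_force: 0.0
```

Run:
```python
from h import *
from rig import manip
import cv2
from scipy.spatial.transform import Rotation as Ro
s=manip.get_state();q=s["ee_rot"];R=Ro.from_quat([*q[1:],q[0]]).as_matrix();p=np.array(s["position"])
print(s["clock"],p.round(4),R.round(3).tolist(),s["width"],s["contact_force"],np.round(s["qpos"],2))
P=[eyes.get_image(n) for n in("wrist","top","scene")]
tip=p+.011*R[:,2]
for i,n in enumerate(("top","scene")):
    uv=proj(n,tip);print(n,uv)
print("pad exp",proj("wrist",np.array([.48,-.125,.231])))
w=cv2.resize(P[0],(400,300));t=cv2.resize(P[1][150:240,250:370],(400,300),interpolation=cv2.INTER_CUBIC);u=cv2.resize(P[2][145:265,220:380],(400,300),interpolation=cv2.INTER_CUBIC)
cv2.imwrite("pics/w1.png",np.vstack([np.hstack([w,t]),np.hstack([u,u*0])])[:,:,::-1])
```

```text
1.975 [ 0.4781 -0.1316  0.3422] [[-0.334, 0.889, -0.314], [0.943, 0.316, -0.109], [0.003, -0.333, -0.943]] -5.495839288866225e-05 [-0.26118868  0.81573942  0.26972966] [-0.27  0.28  1.31 -0.2   1.83 -0.64]
top [305.9162333  208.25016118]
scene [275.5622662  181.99088015]
pad exp [299.05936121 187.88732785]
```

View pics/w1.png

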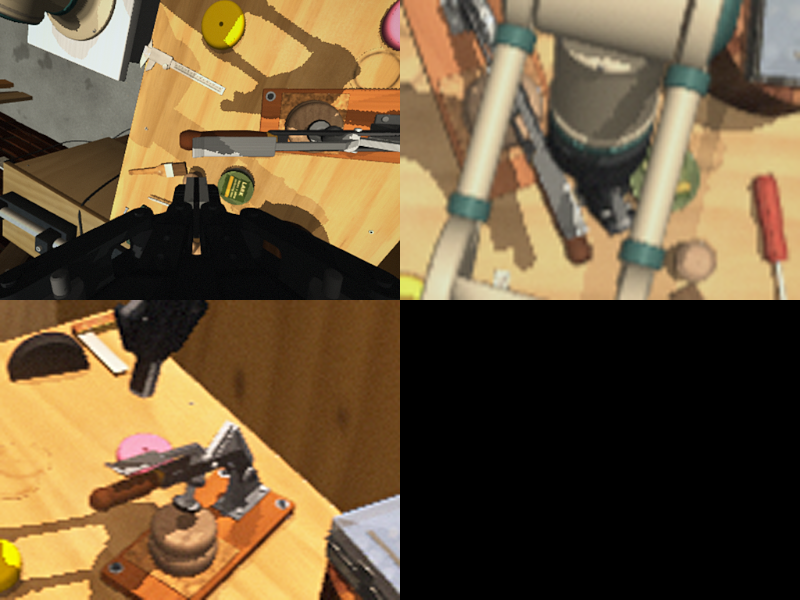

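In the wrist view the pad spans (247,188) to (352,183) at full resolution, centred at about (299,187). That agrees with the predicted (299,188). Next I'll descend to about 2 cm above the pad.

drive_tool:
  rows:
    - [[0,0,0],[0.3,0.4,-4],0]
    - [[0,0,0],[0.2,0.3,-3.9],0]
    - [[0,0,0],[0,0,0],0]

```text
clock: 2.5
position: [0.4818, -0.1239, 0.2618]
ee_rot: [-0.1, 0.568, 0.805, -0.138]
contact_force: [0.3, 0.6, -0.6]
width: 0.0001
gripper_force: 0.0
```

Run:
```python
from h import *
from rig import manip
import cv2
s=manip.get_state();print(s["clock"],s["position"],s["contact_force"])
P=[eyes.get_image(n) for n in("wrist","scene")]
w=P[0][100:340,130:450];u=cv2.resize(P[1][170:260,230:350],(400,300),interpolation=cv2.INTER_CUBIC)
cv2.imwrite("pics/w2.png",np.hstack([cv2.resize(w,(400,300)),u])[:,:,::-1])
```

```text
2.5 [ 0.48176714 -0.12394139  0.26184977] [ 0.34117205  0.58915712 -0.56858168]
```

View pics/w2.png

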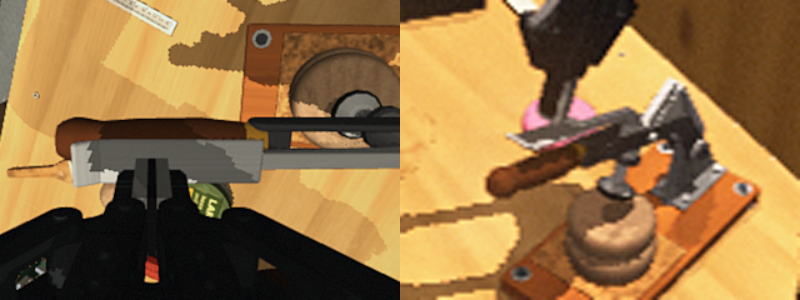

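The closed fingertips end at about crop (152,158), over a pad spanning x=72–262 and y=140–183. I'll check the predicted landing point by projection.

Run:
```python
from h import *
from rig import manip
from scipy.spatial.transform import Rotation as Ro
s=manip.get_state();q=s["ee_rot"];R=Ro.from_quat([*q[1:],q[0]]).as_matrix();p=np.array(s["position"])
c=lambda P:((proj("wrist",P)-[130,100])*1.25).round(1)
for k in(0,.01,.02,.03):print(k,c(p+(.011+k)*R[:,2]))
# pad edges at k plane
uv=lambda x,y:(x/1.25+130,y/1.25+100)
for k in(.015,.025):
  o0=p+(.011+k)*R[:,2]
  for pt in((75,163),(262,158),(165,140),(165,184)):
    o,d=ray("wrist",uv(*pt));X=o+d*((o0-o)@R[:,2])/(d@R[:,2]);print(k,pt,((X-o0)@R*1000).round(1))
```

```text
0 [151.  175.9]
0.01 [151.  166.5]
0.02 [151.1 158.2]
0.03 [151.1 150.7]
0.015 (75, 163) [ -0.4 -36.1  -0. ]
0.015 (262, 158) [ 2.2 52.5  0. ]
0.015 (165, 140) [11.2  6.5  0. ]
0.015 (165, 184) [-11.3   6.7   0. ]
0.025 (75, 163) [ -4.7 -38.4  -0. ]
0.025 (262, 158) [-1.9 55.8 -0. ]
0.025 (165, 140) [7.6 6.9 0. ]
0.025 (165, 184) [-16.3   7.2   0. ]
```

drive_tool:
  rows:
    - [[0,0,0],[-0.1,-0.03,-0.28],0]
    - [[0,0,0],[-0.1,-0.03,-0.28],0]
    - [[0,0,0],[-0.1,-0.03,-0.28],0]
    - [[0,0,0],[0,0,0],0]

```text
clock: 3.1
position: [0.4804, -0.1263, 0.2549]
ee_rot: [-0.098, 0.569, 0.805, -0.137]
contact_force: [-0.5, -0.4, 0.8]
width: -0.0001
gripper_force: 0.0
```

drive_tool:
  rows:
    - [[0,0,0],[-0.1,-0.03,-0.28],0]
    - [[0,0,0],[-0.1,-0.03,-0.28],0]
    - [[0,0,0],[0,0,0],0]

```text
clock: 3.48
position: [0.4786, -0.1268, 0.2492]
ee_rot: [-0.098, 0.569, 0.805, -0.137]
contact_force: [-0.2, 0.6, 1.7]
width: 0.0001
gripper_force: 0.7
```

drive_tool:
  rows:
    - [[0,0,0],[-0.1,-0.03,-0.28],0]
    - [[0,0,0],[-0.1,-0.03,-0.28],0]
    - [[0,0,0],[0,0,0],0]

```text
clock: 3.85
position: [0.4763, -0.1276, 0.2438]
ee_rot: [-0.098, 0.569, 0.805, -0.138]
contact_force: [0.1, -1.5, 3.3]
width: -0.0001
gripper_force: 1.4
```

drive_tool:
  rows:
    - [[0,0,0],[-0.1,-0.03,-0.28],0]
    - [[0,0,0],[-0.1,-0.03,-0.28],0]
    - [[0,0,0],[0,0,0],0]

```text
clock: 4.22
position: [0.4744, -0.1282, 0.238]
ee_rot: [-0.098, 0.569, 0.805, -0.138]
contact_force: [-1.7, -0.6, 3.2]
width: 0.0002
gripper_force: 1.7
```

drive_tool:
  rows:
    - [[0,0,0],[-0.1,-0.03,-0.28],0]
    - [[0,0,0],[0,0,0],0]

```text
clock: 4.47
position: [0.4734, -0.1284, 0.2352]
ee_rot: [-0.098, 0.569, 0.805, -0.138]
contact_force: [-1.2, -1.7, 4.4]
width: -0.0002
gripper_force: 1.9
```

drive_tool:
  rows:
    - [[0,0,0],[-0.1,-0.03,-0.28],0]
    - [[0,0,0],[0,0,0],0]

```text
clock: 4.72
position: [0.4723, -0.1287, 0.2326]
ee_rot: [-0.098, 0.569, 0.805, -0.138]
contact_force: [0.1, 0.0, 4.2]
width: 0.0001
gripper_force: 2.0
```

Run:
```python
from h import *
from rig import manip
import cv2
s=manip.get_state();print(s["clock"],s["position"],s["contact_force"])
P=[eyes.get_image(n) for n in("wrist","scene")]
w=P[0][100:340,130:450];u=cv2.resize(P[1][170:260,230:350],(400,300),interpolation=cv2.INTER_CUBIC)
cv2.imwrite("pics/w3.png",np.hstack([cv2.resize(w,(400,300)),u])[:,:,::-1])
```

```text
4.725 [ 0.47234948 -0.12873413  0.23256355] [0.14120669 0.04272745 4.17109874]
```

View pics/w3.png

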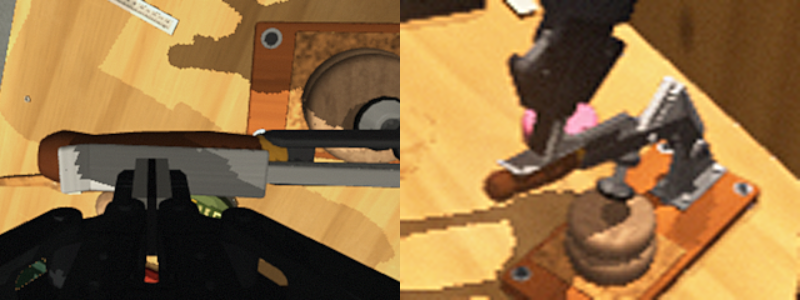

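Fingers sit on the pad, and the trigger has nearly closed onto the grip at about 4 N. I'll press slightly further to bottom it.

drive_tool:
  rows:
    - [[0,0,0],[-0.1,-0.03,-0.28],0]
    - [[0,0,0],[0,0,0],0]

```text
clock: 5.08
position: [0.4713, -0.129, 0.2298]
ee_rot: [-0.098, 0.569, 0.805, -0.138]
contact_force: [-1.3, -0.5, 5.3]
width: 0.0
gripper_force: 2.0
```

drive_tool:
  rows:
    - [[0.016,-0.047,0],[-0.69,-0.24,-1.14],0]
    - [[0,0,0],[0,0,0],0]

```text
clock: 5.32
position: [0.4644, -0.1311, 0.2182]
ee_rot: [-0.084, 0.571, 0.808, -0.117]
contact_force: [-1.8, 0.0, 4.3]
width: 0.0002
gripper_force: 1.7
```

drive_tool:
  rows:
    - [[0.016,-0.047,0],[-0.64,-0.22,-1.19],0]
    - [[0.016,-0.047,0],[-0.59,-0.2,-1.22],0]
    - [[0,0,0],[0,0,0],0]

```text
clock: 5.7
position: [0.4521, -0.1351, 0.1942]
ee_rot: [-0.055, 0.575, 0.813, -0.077]
contact_force: [-1.7, 1.4, 4.1]
width: -0.0002
gripper_force: 1.7
```

drive_tool:
  rows:
    - [[0.016,-0.047,0],[-0.53,-0.18,-1.25],0]
    - [[0.016,-0.047,0],[-0.46,-0.16,-1.28],0]
    - [[0,0,0],[0,0,0],0]

```text
clock: 6.08
position: [0.4429, -0.1386, 0.1693]
ee_rot: [-0.025, 0.577, 0.816, -0.037]
contact_force: [-0.4, 1.5, 4.1]
width: 0.0
gripper_force: 1.7
```

drive_tool:
  rows:
    - [[0.016,-0.047,0],[-0.41,-0.14,-1.3],0]
    - [[0,0,0],[0,0,0],0]

```text
clock: 6.32
position: [0.4388, -0.14, 0.1563]
ee_rot: [-0.011, 0.577, 0.816, -0.017]
contact_force: [-0.7, 0.2, 3.4]
width: 0.0
gripper_force: 1.7
```

The force stays lower than expected, so I'll look.

Run:
```python
from h import *
from rig import manip
import cv2
s=manip.get_state();print(s["clock"],s["position"],s["contact_force"])
P=[eyes.get_image(n) for n in("wrist","scene")]
w=P[0][100:340,130:450];u=cv2.resize(P[1][170:260,230:350],(400,300),interpolation=cv2.INTER_CUBIC)
cv2.imwrite("pics/w4.png",np.hstack([cv2.resize(w,(400,300)),u])[:,:,::-1])
```

```text
6.325 [ 0.43884896 -0.14004417  0.15632541] [-0.7257425   0.2195408   3.38383825]
```

View pics/w4.png

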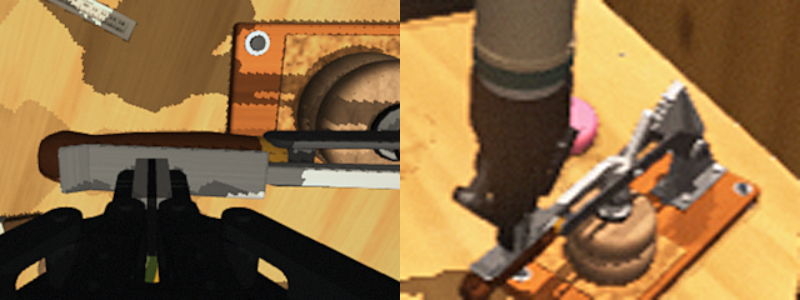

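The fingertips are still squarely on the pad and the foot is close to the blank, so I'll continue down.

drive_tool:
  rows:
    - [[0.016,-0.047,0],[-0.2,-0.07,-0.7],0]
    - [[0,0,0],[0,0,0],0]

```text
clock: 6.68
position: [0.4372, -0.1409, 0.1496]
ee_rot: [0.004, 0.577, 0.817, 0.003]
contact_force: [-1.1, 1.0, 6.6]
width: 0.0001
gripper_force: 3.0
```

drive_tool:
  rows:
    - [[0,0,0],[-0.1,-0.03,-0.4],0]
    - [[0,0,0],[0,0,0],0]

```text
clock: 6.92
position: [0.4365, -0.1412, 0.1461]
ee_rot: [0.004, 0.577, 0.817, 0.003]
contact_force: [-1.2, 1.4, 10.3]
width: 0.0
gripper_force: 5.1
```

drive_tool:
  rows:
    - [[0,0,0],[-0.1,-0.03,-0.4],0]
    - [[0,0,0],[0,0,0],0]

```text
clock: 7.18
position: [0.4363, -0.1414, 0.1438]
ee_rot: [0.005, 0.577, 0.817, 0.003]
contact_force: [-3.6, 3.1, 22.2]
width: -0.0
gripper_force: 11.0
```

drive_tool:
  rows:
    - [[0,0,0],[0,0,-0.2],0]
    - [[0,0,0],[0,0,0],0]

```text
clock: 7.42
position: [0.4364, -0.1415, 0.143]
ee_rot: [0.005, 0.577, 0.817, 0.003]
contact_force: [-6.8, 4.7, 30.6]
width: -0.0002
gripper_force: 15.4
```

Run:
```python
from h import *
from rig import manip
import cv2
s=manip.get_state();print(s["clock"],s["position"],s["contact_force"])
P=[eyes.get_image(n) for n in("wrist","scene")]
w=P[0][100:340,130:450];u=cv2.resize(P[1][170:260,230:350],(400,300),interpolation=cv2.INTER_CUBIC)
cv2.imwrite("pics/w5.png",np.hstack([cv2.resize(w,(400,300)),u])[:,:,::-1])
```

```text
7.425 [ 0.4363879  -0.14145834  0.14302377] [-6.79303248  4.71224674 30.63959561]
```

View pics/w5.png

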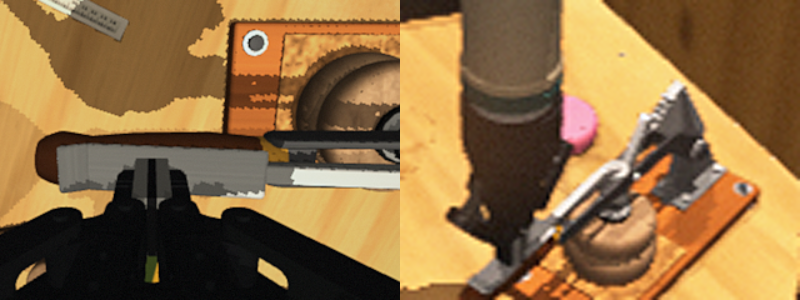

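The contact is stiff at 30 N and the TCP is at z=0.143, which matches the stop with the trigger pressed. The foot is on the blank. I'll move away quickly, straight up.

drive_tool:
  rows:
    - [[0,0,0],[0,0,6],0]
    - [[0,0,0],[0,0,6],0]
    - [[0,0,0],[0,5,3],0]
    - [[0,0,0],[0,5,0],0]
    - [[0,0,0],[0,5,0],0]
    - [[0,0,0],[0,5,0],0]
    - [[0,0,0],[0,0,0],0]
    - [[0,0,0],[0,0,0],0]

```text
clock: 8.52
position: [0.4347, 0.0583, 0.2886]
ee_rot: [0.004, 0.577, 0.817, 0.002]
contact_force: [-0.4, 0.4, 0.4]
width: 0.0002
gripper_force: 0.0
```

Run:
```python
from h import *
from rig import manip
import cv2
s=manip.get_state();print(s["clock"],s["position"],s["contact_force"])
P=[eyes.get_image(n) for n in("top","scene")]
a=cv2.resize(P[0][135:255,240:360],(400,400),interpolation=cv2.INTER_CUBIC);u=cv2.resize(P[1][165:285,240:360],(400,400),interpolation=cv2.INTER_CUBIC)
cv2.imwrite("pics/w6.png",np.hstack([a,u])[:,:,::-1])
```

```text
8.525 [0.43472086 0.05832745 0.28864581] [-0.3980496   0.36948821  0.39788742]
```

View pics/w6.png

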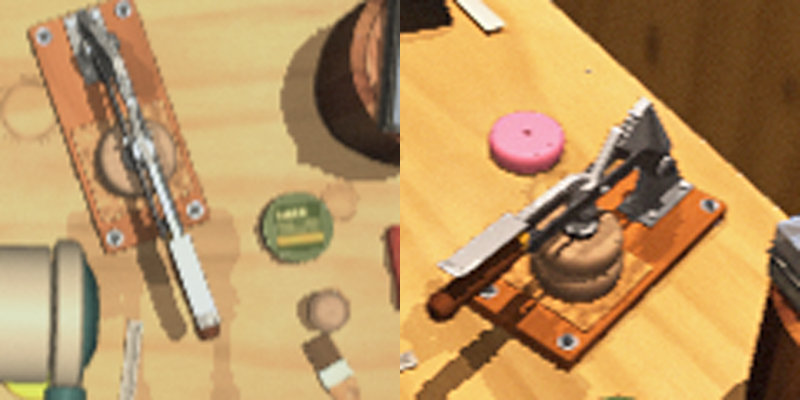

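The lever has stayed down with the foot on the blanks. The trigger pad has sprung up clear of the grip, and the blanks, tin and knob are in place. I'll hand it in.

```bash
python3 -c "
from rig import job
print(job.sign_off())"
```

```text
the job is handed in; nothing more can be done
None
```

I pressed the trigger, pushed the lever down to its stop and moved the hand away; the last picture shows the lever held down with the foot on the blanks and the trigger sprung back, and the job is handed in (no verdict was returned).

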